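# Open the strapped push-and-turn cap of a cleaner canister

### The job

Open the square grey canister: swing the metal strap that lies over its cap right back on its hinge, then push the cap down gently, only as hard as it takes to free it, unscrew it anticlockwise and lift it off. Stand the cap upright, stem down, in the square steel drip tray, set down softly, with the strap left folded back and the other things on the bench left where they are.

Things in the scene. Friction and masses are not known exactly. Their poses are not given: they have to be found in the camera images.
- canister: Fixed square grey metal tank, 96 x 96 x 50 mm, with a grey plastic neck, a black cap and a steel strap over it. Origin: centre of its underside on the worktop; z up, the cap's axis; x points from the cap to the strap's hinge. Stands left or right, turned up to 0.5 rad. More than 25 N between cap and canister (pressing, pulling, side load, twisting against a stop) breaks the neck.
- strap (a joint): Strap angle: 0 = level over the cap (starts up to 0.08 rad ajar), 2.3 = its stop; folded back = beyond 1.9 rad. Stiff hinge (1.5 N at the free end), stays where left. Strap 16 mm wide (canister y), 6 mm thick; its end is a block 20 x 16 x 8 mm, 55 to 75 mm from the hinge, past the cap's rim; pinch its sides from above to raise it, then push it over from the front with shut fingers.
- strap_hinge (a point): Point on the strap's hinge axis (parallel to the canister's y), at x = 36, y = 0, z = 124 mm in the canister's frame. The steel bracket that carries it is 30 mm wide (y), x = 31 to 45 mm, up to z = 131 mm. With the fingers on a line 55 degrees anticlockwise from the canister's x axis they can grip the cap and turn to 120 degrees without meeting the bracket.
- strap_tip (a point): Point in the middle of the block at the strap's free end, 69 mm from the hinge axis; moves with the strap.
- cap: Loose cap, about 60 g, 47 mm tall: round black knob, 44 mm in diameter, 25 to 47 mm above the origin, on a grey stem 22 mm thick with two lugs (38 mm across, 8 mm wide, 3 to 8 mm above the origin). Origin: centre of the stem's flat foot, z up the stem. Locked on the canister, it lies on the canister's axis at z = 72 mm with the canister's yaw, so the knob spans z = 97 to 119 mm.
- cap_knob (a point): Middle of the knob, 36 mm above the cap's origin. Push-and-turn: a spring (4 N, +0.3 N per mm) holds the cap up, locked. Push it past a hidden sill, 2 to 9 mm down, different each time; 1.5 mm beyond the sill a rubber stop (+20 N per mm) is felt. A push of 10 to 14 N frees it always. Held down, it unscrews 65 degrees (58 to 72) anticlockwise from above, then lifts straight off.
- neck_top (a point): Centre of the neck's top face, on the cap's axis, 84 mm above the worktop; the neck is 52 x 52 mm. Only 13 mm lie between it and the knob's underside, so grip the upper part of the knob or the fingertips meet the neck as the cap goes down. After the turn the lugs stand in slots along the canister's x axis; the cap is free once raised 20 mm.
- drip_tray: Fixed open square tray of plain steel, 112 x 112 x 14 mm, walls and floor 3 mm thick. Origin: centre of its underside, on the worktop. It stands in the place that the canister does not. The cap must stand on its floor (cap origin 3 mm above the worktop) within 40 mm of its centre.
- yellow_driver: Small screwdriver with yellow handle, 168 mm long, lying near the front edge; bystander.
- small_jar: Small white jar with red lid, 33 mm in diameter, 28 mm high; bystander.
- loupe: Black eye loupe, 43 mm in diameter, 26 mm high; bystander.
- torch: Grey pocket torch, 98 mm long, 23 mm thick; bystander.
- charger: White plug charger, 56 x 38 x 28 mm; bystander.
- cutters: Side cutters with blue handles, 135 mm long, 12 mm thick; bystander.

How it is judged:
By the outcome, as a careful person would: the job done as asked, in the order asked, and still so for the second after the job is handed in, with the robot touching nothing.
It also fails if it takes over 64 s, if anything falls off the work surface, if the arm or the gripper's body presses on something with over 40 N, if the wrist force passes 120 N, or if a joint passes its speed limit or range.

### The arm

A 6-joint arm with a two-finger parallel gripper is mounted at the origin on a cart in front of the work surface, level with it; the furniture and walls round the work are solid. World frame = base frame: x ahead of the robot, y to its left, z up, the work surface at z = 0. Lengths are in m, angles in rad, forces in N, time in s.
With the tool pointing down it reaches from about 0.4 to 0.925 m from the base axis. Payload 3.4 kg.
Tool frame: the origin (TCP) lies midway between the tips of the shut fingers; the grasp point (between the pads) lies 19 mm behind it (bot.tcp_to_grasp is the distance from the TCP to the grasp point, in m); z points along the fingers, y is the line along which they close (so a half turn about z gives the same grasp; the last joint's range is limited). The gripper opens to 85 mm and grips with 20 to 120 N. Pads are 22 mm wide; open, the fingers measure 114 mm over their backs; the gripper's body (76 mm by 85 mm) begins 54 mm behind the grasp point. The pads swing forward as they close: fully open they stand 13 mm farther back than shut.
Start: joints at [-1.312, 0.307, 1.506, -0, 1.328, -0.073], TCP at [0.187, -0.544, 0.211] pointing down, gripper open.
Joint ranges: [-3.12, 3.12], [-1.05, 2.28], [0.14, 2.33], [-1.42, 4.57], [0.1, 2.73], [-2.68, 2.68]. Speed limits (rad/s): [2.57, 2.57, 3.14, 3.14, 3.14, 3.14].

### API

Orientations are given as a unit quaternion [x, y, z, w].
In Python, from workcell import bot gives the robot as it stands.
- The arm moves only by the shell command python3 -m creep 'ROWS'. ROWS is text: rows parted by semicolons, each of 5 numbers parted by spaces: the shift along the world's x, y, z in mm, then the turn about the world's z in rad, then the closure, from -1 (fully open) to 1 (shut). In form: tx ty tz roll hand; .... A call has 1 to 8 rows; each row is the pose to reach, as a shift and turn from the pose commanded when the call began; what a row does not reach only later rows make up. A row lasts 1/8 s, in which the tool goes at most 62.5 mm and 10.7 degrees, less where a joint would pass 70% of its speed; a pose out of reach is approached as far as the arm can. A call with a gripper value outside its range is refused whole. The fingers move at their own pace and stop on an object; the grip force is fixed at half the most. Time passes only in rows, so rows that repeat a pose let the fingers close. It gives the time, the measured TCP pose, the force, the opening and the grip force at its end, in the units of the state.
- bot.state(): the state, without advancing time (a new reading comes with each control period).
- bot.get_image(name): name is "side" or "top"; returns the picture (480x640x3 uint8, blue, green, red); there is no depth.
- bot.camera_model(name): a dict with "K" (3x3 intrinsics, pixels), "extrinsics" (4x4, takes a point from camera to world coordinates). Camera axes: x right, y down, z forward; pixel columns grow to the right and rows downward; lengths in m; the calibration is good to about 2 mm. A picture is of the moment at which its call begins. camera_model takes no time and is no camera call.
- bot.close_job(): hands the job in; it is judged then, once.
The state is a dict: "clock": time; "q": joint angles; "qvel": joint speeds; "effort": joint torques, N m; "eef_pos": TCP position; "tcp_rot": TCP orientation; "wrist_force": force on the tool from outside, world axes, zero at the start; "ft_torque": the same for the moment, N m; "width": finger opening in m; "grasp_force": force on a finger pad.
Only numpy, scipy, OpenCV 4.12 (cv2) and the standard library are available. Lean on these libraries where they do the work, as an engineer would, in place of code of your own. Each camera call takes 0.05 s, during which the arm holds its last target. There are 200 camera calls.

## Working session

There is one attempt and no reset: what is moved stays moved. The work goes in short steps, Python scripts to look and compute and a shell command to move; the robot and the scene stay as the last step left them, time stands still between calls to the robot, and variables do not carry over. Pictures are saved under pics/ and viewed, at most 10 in all, crops included, and the job is handed in when it is done.

```bash
mkdir -p pics
cat > h.py <<'E'
import numpy as np, cv2
from workcell import bot
def snap(cam,fn):
    im=bot.get_image(cam); cv2.imwrite('pics/'+fn,im); return im
def toz(cam,u,v,z):
    m=bot.camera_model(cam);K=np.array(m["K"]);E=np.array(m["extrinsics"])
    d=E[:3,:3]@np.linalg.solve(K,[u,v,1.]);o=E[:3,3]
    return o+d*(z-o[2])/d[2]
def proj(cam,p):
    m=bot.camera_model(cam);K=np.array(m["K"]);E=np.array(m["extrinsics"])
    c=E[:3,:3].T@(np.array(p)-E[:3,3]);c=K@c;return c[:2]/c[2]
E
python3 - <<'E'
from h import *
snap('top','t1.png');snap('side','s1.png')
print(bot.state())
for c in('top','side'):print(bot.camera_model(c))
E
```

```text
{'clock': 0.1, 'q': array([-1.31248347e+00,  3.07520700e-01,  1.50752741e+00,  1.89277211e-05,
        1.32839511e+00, -7.34857079e-02]), 'qvel': array([ 2.64038575e-05, -1.92599937e-03, -3.05711348e-03, -4.57367671e-04,
       -1.78885802e-04,  6.64477815e-04]), 'effort': array([ 1.00998209e-04, -4.58529639e+01, -2.52608067e+01, -1.23628938e-04,
        5.69594369e-03,  2.23336080e-06]), 'eef_pos': array([ 0.1871275 , -0.54301037,  0.21046608]), 'tcp_rot': array([ 9.86270202e-01,  1.65137013e-01, -7.62410937e-05, -9.22181518e-04]), 'wrist_force': array([0.34459382, 0.20471032, 0.56236148]), 'ft_torque': array([-0.01899271,  0.02060956,  0.00280539]), 'grasp_force': 0.0, 'width': 0.08547660759742685}
{'K': array([[584.46940415,   0.        , 321.30479744],
       [  0.        , 584.46940415, 235.91453549],
       [  0.        ,   0.        ,   1.        ]]), 'extrinsics': array([[ 0.00174623, -0.99340734,  0.11462467,  0.34535767],
       [-0.99966022, -0.00471525, -0.02563609, -0.0462662 ],
       [ 0.02600756, -0.11454095, -0.99307803,  1.29907804],
       [ 0.        ,  0.        ,  0.        ,  1.        ]])}
{'K': array([[438.68320812,   0.        , 319.25072481],
       [  0.        , 438.68320812, 244.10518582],
       [  0.        ,   0.        ,   1.        ]]), 'extrinsics': array([[-0.83353818, -0.33114097,  0.4422214 ,  0.11762484],
       [-0.55198662,  0.46599134, -0.6914932 ,  0.51524667],
       [ 0.02291038, -0.82048627, -0.57120696,  0.57790454],
       [ 0.        ,  0.        ,  0.        ,  1.        ]])}
```

View pics/t1.png

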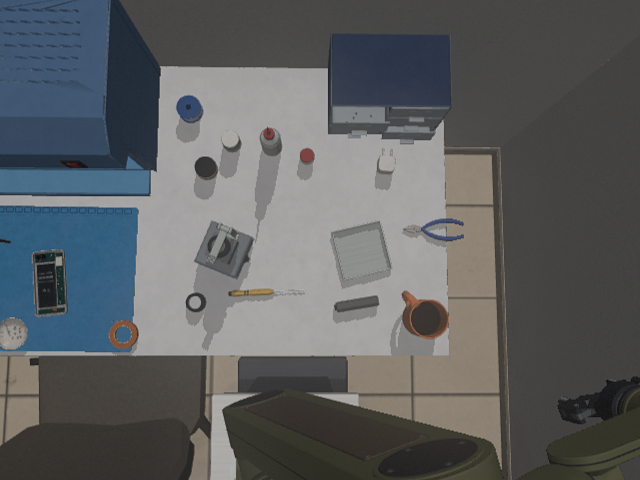

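View pics/s1.png

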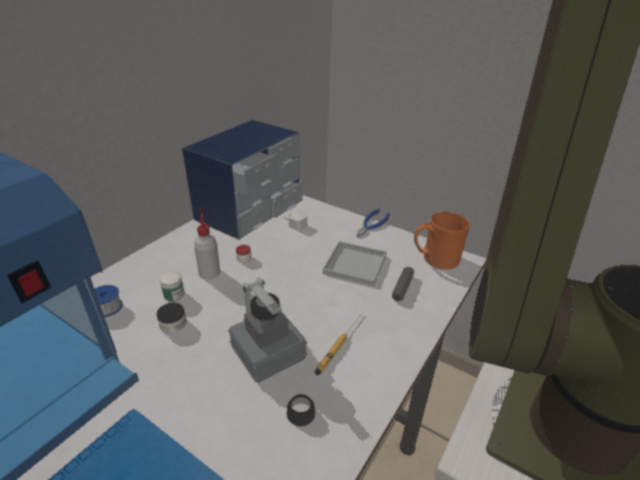

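The top view shows the canister at about (224,248) with the strap running from upper right to lower left or so. The tray is at about (361,253). The side view shows the canister at (267,335) and the tray at (356,263). I'll enlarge both.

Run:
```python
from h import *
t=cv2.imread('pics/t1.png');s=cv2.imread('pics/s1.png')
a=cv2.resize(t[205:295,180:270],(540,540),interpolation=cv2.INTER_CUBIC)
cv2.imwrite('pics/t1c.png',a)
b=cv2.resize(s[270:385,220:320],(522,600),interpolation=cv2.INTER_CUBIC)
cv2.imwrite('pics/s1c.png',b)
```

```text
(no output)
```

View pics/t1c.png

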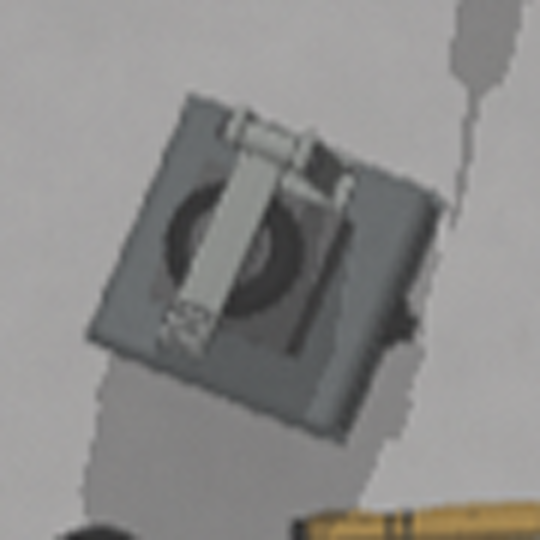

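View pics/s1c.png

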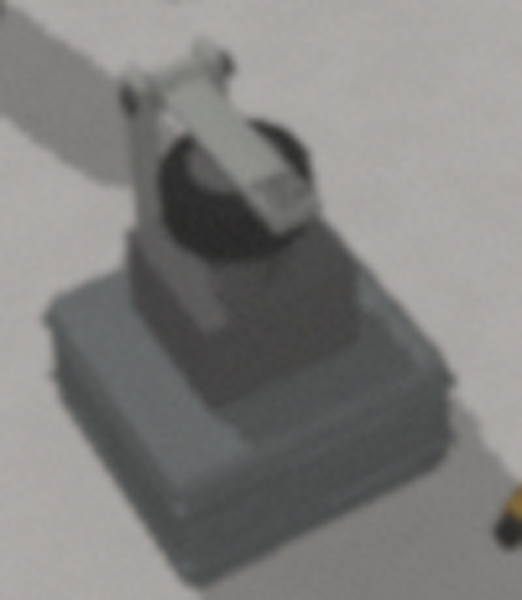

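Run:
```python
from h import *
f=lambda x,y:(180+(x+.5)/6-.5,205+(y+.5)/6-.5)
C=np.array([toz('top',*f(*p),.05) for p in [(190,95),(440,200),(343,440),(90,337)]])
print('corners',C,C.mean(0),[np.linalg.norm(C[i]-C[i-1]) for i in range(4)])
ax=(C[0]+C[1]-C[2]-C[3])[:2];yaw=np.arctan2(ax[1],ax[0]);print('yaw',yaw)
for n,p,z in [('knob',(233,248),.119),('blockmid',(187,327),.126),('hinge',(268,140),.128)]:
    print(n,toz('top',*f(*p),z))
h=toz('top',*f(268,140),.128);b=toz('top',*f(187,327),.126)
print('strap yaw',np.arctan2(*(h-b)[:2][::-1]),np.linalg.norm((h-b)[:2]))
g=lambda x,y:(220+(x+.5)/5.22-.5,270+(y+.5)/5.22-.5)
for n,p,z in [('knob',(235,187),.110),('block',(282,188),.128),('c_front',(178,515),.05),('c_left',(45,315),.05),('c_right',(452,378),.05)]:
    print('side',n,toz('side',*g(*p),z))
T=np.array([toz('top',u,v,.014) for u,v in [(332,238),(381.5,222),(390.5,271.5),(342,287)]])
print('tray',T.mean(0),[np.linalg.norm(T[i]-T[i-1]) for i in range(4)])
t=cv2.imread('pics/t1.png')
```

```text
corners [[0.52191822 0.15802238 0.05      ]
 [0.48451219 0.06819482 0.05      ]
 [0.39877476 0.10118311 0.05      ]
 [0.43501227 0.19133675 0.05      ]] [0.46005436 0.12968426 0.05      ] [np.float64(0.09307250089943803), np.float64(0.09730468762471776), np.float64(0.09186475550559509), np.float64(0.0971639717103587)]
yaw -0.36667602942387617
knob [0.46024327 0.13112061 0.119     ]
blockmid [0.43301629 0.1447737  0.126     ]
hinge [0.49579931 0.11887499 0.128     ]
strap yaw -0.3912452087654373 0.0679150309877312
side knob [0.45713782 0.13642313 0.11      ]
side block [0.43285821 0.14366812 0.128     ]
side c_front [0.4271497  0.20306515 0.05      ]
side c_left [0.51213747 0.1670618  0.05      ]
side c_right [0.39251323 0.11596055 0.05      ]
tray [ 0.45278607 -0.16846465  0.014     ] [np.float64(0.11027099854592705), np.float64(0.11613298833991496), np.float64(0.11168584255329296), np.float64(0.11253862721736457)]
```

The canister centre is at about (0.460, 0.130) with yaw about -0.38. The sizes and the two views agree to within 5 mm, and the tray is at (0.453, -0.168). I'll move now.

```bash
python3 -m creep '263 393 50 1.4 -1; 263 393 50 1.4 -1; 263 393 50 1.4 -1; 263 393 50 1.4 -1; 263 393 50 1.4 -1; 263 393 50 1.4 -1; 263 393 50 1.4 -1; 263 393 50 1.4 -1'
```

```text
clock: 1.1
eef_pos: [0.4513, -0.148, 0.2614]
tcp_rot: [0.646, 0.764, 0.0, -0.0]
wrist_force: [0.4, -1.0, -0.3]
width: 0.0854
grasp_force: 0.0
```

```bash
python3 -m creep '-25 292 -70 1.03 0; -25 292 -70 1.03 0; -25 292 -70 1.03 0; -25 292 -70 1.03 0; -25 292 -70 1.03 0; -25 292 -70 1.03 0; -25 292 -70 1.03 0; -25 292 -70 1.03 0'
python3 - <<'E'
from h import *
t=snap('top','t2.png');s=snap('side','s2.png')
st=bot.state();print(st['eef_pos'],st['tcp_rot'],st['q'])
a=cv2.resize(t[190:290,170:270],(400,400),interpolation=cv2.INTER_CUBIC)
b=cv2.resize(s[250:350,215:315],(400,400),interpolation=cv2.INTER_CUBIC)
cv2.imwrite('pics/c2.png',np.hstack([a,b]))
E
```

```text
clock: 2.1
eef_pos: [0.4253, 0.141, 0.1913]
tcp_rot: [0.19, 0.982, -0.0, -0.0]
wrist_force: [-0.3, 0.3, -0.6]
width: 0.0427
grasp_force: 0.0
[0.42546675 0.14068622 0.19143045] [1.89931779e-01 9.81797283e-01 7.66311742e-06 1.23497768e-04] [ 2.25110605e-01  1.47033165e-01  1.78415165e+00 -9.17411435e-05
  1.21017573e+00 -9.63468037e-01]
```

View pics/c2.png

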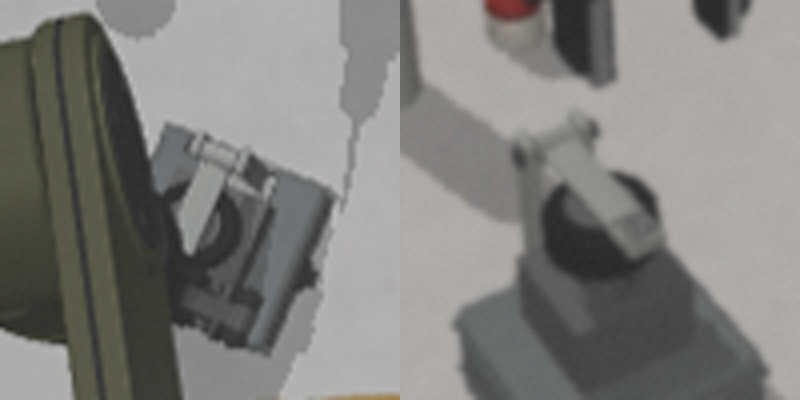

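Left half: the gripper sits just in front of the strap's free end. Right half: both fingertips are at top right, above the scene. I'm going down beside the block and closing.

```bash
python3 -m creep '1 3 -40 0 0; 1 3 -73 0 0; 1 3 -73 0 0; 1 3 -73 0 1; 1 3 -73 0 1; 1 3 -73 0 1; 1 3 -73 0 1; 1 3 -73 0 1'
```

```text
clock: 3.2
eef_pos: [0.4264, 0.1444, 0.1186]
tcp_rot: [0.189, 0.982, 0.0, 0.0]
wrist_force: [-0.3, -0.1, 0.4]
width: 0.0001
grasp_force: 0.0
```

Run:
```python
from h import *
s=snap('side','s3.png');t=snap('top','t3.png')
b=cv2.resize(s[260:360,205:325],(720,600),interpolation=cv2.INTER_CUBIC)
cv2.imwrite('pics/c3.png',b)
print(bot.state()['eef_pos'],bot.state()['width'])
```

```text
[0.42624064 0.14437567 0.11836852] -1.834898536716721e-06
```

View pics/c3.png

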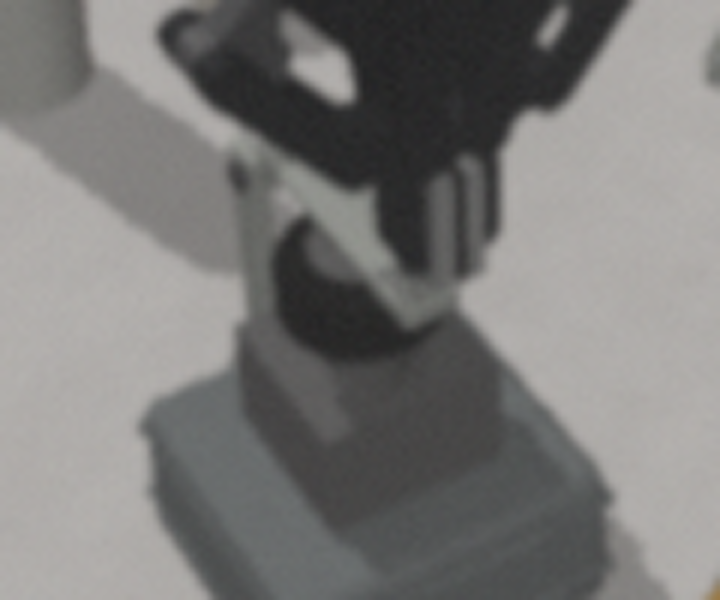

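Run:
```python
from h import *
R=np.array([[np.cos(-.38),-np.sin(-.38)],[np.sin(-.38),np.cos(-.38)]])
f=lambda p:np.round((proj('side',p)-[205,260]+.5)*6-.5)
print('tcp',f([.4263,.1444,.1184]))
def can(x,y,z): return [*(np.array([.460,.1305])+R@[x,y]),z]
for z in(.120,.128):
  for x,y in((-39,8),(-39,-8),(-19,8),(-19,-8)):print('block',x,y,z,f(can(x/1e3,y/1e3,z)))
for y in(-15,15):print('br',f(can(.036,y/1e3,.131)),)
for x,y in((-48,-48),(-48,48),(48,48)):print('can',x,y,f(can(x/1e3,y/1e3,.05)))
for x,y in((-26,-26),(-26,26),(26,26)):print('neck',x,y,f(can(x/1e3,y/1e3,.084)))
print('knobtop',f(can(0,0,.119)))
```

```text
tcp [435. 317.]
block -39 8 0.12 [413. 330.]
block -39 -8 0.12 [469. 305.]
block -19 8 0.12 [373. 283.]
block -19 -8 0.12 [428. 259.]
block -39 8 0.128 [412. 306.]
block -39 -8 0.128 [468. 281.]
block -19 8 0.128 [372. 260.]
block -19 -8 0.128 [427. 236.]
br [346. 102.]
br [245. 141.]
can -48 -48 [620. 458.]
can -48 48 [303. 614.]
can 48 48 [139. 385.]
neck -26 -26 [506. 350.]
neck -26 26 [331. 430.]
neck 26 26 [238. 311.]
knobtop [365. 232.]
```

Run:
```python
from h import *
f=lambda p:np.round((proj('side',p)-[215,250]+.5)*4+400,0)-[0,400]
c=np.array([.4254,.1408]);y=np.array([np.cos(1.188),np.sin(1.188)]);x=np.array([y[1],-y[0]])
for z in(.191,.197,.203):
  for s in(21.4,-21.4):
    for d in(-11,11): print(z,s,d,f([*(c+s/1e3*y+d/1e3*x),z]))
# table-plane check of side vs top: tray rim corners & others
for u,v in [(332,238),(381.5,222),(390.5,271.5),(342,287)]: print('tray top->side',proj('side',toz('top',u,v,.014)))
```

```text
0.191 21.4 -11 [613. 134.]
0.191 21.4 11 [583. 100.]
0.191 -21.4 -11 [720.  91.]
0.191 -21.4 11 [688.  59.]
0.197 21.4 -11 [613. 120.]
0.197 21.4 11 [582.  86.]
0.197 -21.4 -11 [720.  78.]
0.197 -21.4 11 [688.  46.]
0.203 21.4 -11 [612. 106.]
0.203 21.4 11 [581.  72.]
0.203 -21.4 -11 [720.  64.]
0.203 -21.4 11 [687.  32.]
tray top->side [328.24496457 268.81660417]
tray top->side [340.75000764 238.89682452]
tray top->side [387.70247023 251.22266005]
tray top->side [379.43554015 282.4595862 ]
```

The shut fingers' lower end appears at about (455,275), above the block at (430,300). The pads therefore reach less far than the reported TCP suggests, by about 20 mm. I'll open, go 19 mm lower (still clear of the neck whichever is true) and close again.

```bash
python3 -m creep '0 0 0 0 0; 0 0 0 0 0; 0 0 0 0 0; 0 0 -10 0 0; 0 0 -19 0 0; 0 0 -19 0 0; 0 0 -19 0 0'; python3 -m creep '0 0 0 0 0.4; 0 0 0 0 0.4; 0 0 0 0 1; 0 0 0 0 1; 0 0 0 0 1; 0 0 0 0 1'
```

```text
clock: 4.18
eef_pos: [0.4262, 0.1443, 0.0991]
tcp_rot: [0.189, 0.982, -0.0, -0.0]
wrist_force: [0.2, 0.3, -0.7]
width: 0.0427
grasp_force: 0.0
clock: 4.92
eef_pos: [0.4277, 0.1476, 0.1]
tcp_rot: [0.19, 0.982, 0.003, 0.001]
wrist_force: [-0.2, 10.5, 0.6]
width: 0.0138
grasp_force: 58.6
```

Gripped (width 14 mm). The side force shows the block lies a few mm further towards +y, so I'll correct for that while raising it on its arc.

```bash
python3 -m creep '1 3 0 0 1; 2 3 12 0 1; 5 2 24 0 1; 10 0 36 0 1; 17 -3 46 0 1; 25 -6 54 0 1; 34 -10 61 0 1; 34 -10 61 0 1'
```

```text
clock: 5.92
eef_pos: [0.4614, 0.1341, 0.1603]
tcp_rot: [0.189, 0.982, 0.0, 0.001]
wrist_force: [5.0, 2.6, -10.2]
width: 0.0126
grasp_force: 58.7
```

```bash
python3 -m creep '5 -2 2 0 1; 10 -4 3 0 1; 16 -6 5 0 1; 22 -9 6 0 1; 27 -11 7 0 1; 33 -13 8 0 1; 38 -15 7 0 1; 44 -18 6 0 1'
```

```text
clock: 6.92
eef_pos: [0.5045, 0.1159, 0.1664]
tcp_rot: [0.189, 0.982, -0.0, 0.0]
wrist_force: [0.4, 0.8, 0.6]
width: -0.0001
grasp_force: 0.0
```

The block slipped out on the way, so I'll look at where the strap stands.

Run:
```python
from h import *
s=snap('side','s4.png')
cv2.imwrite('pics/c4.png',cv2.resize(s[230:350,190:350],(800,600),interpolation=cv2.INTER_CUBIC))
f=lambda p:np.round((proj('side',p)-[190,230]+.5)*5-.5)
print('tcp',f([.5045,.1159,.1664]),f([.5045,.1159,.1864]))
R=np.array([[np.cos(-.38),-np.sin(-.38)],[np.sin(-.38),np.cos(-.38)]])
for th in(60,75,90,110):
  x=.036-.069*np.cos(np.radians(th));z=.124+.069*np.sin(np.radians(th))
  print(th,f([*(np.array([.458,.135])+R@[x,0]),z]))
```

```text
tcp [290. 148.] [285.  95.]
60 [361. 185.]
75 [333. 137.]
90 [304. 101.]
110 [269.  75.]
```

View pics/c4.png

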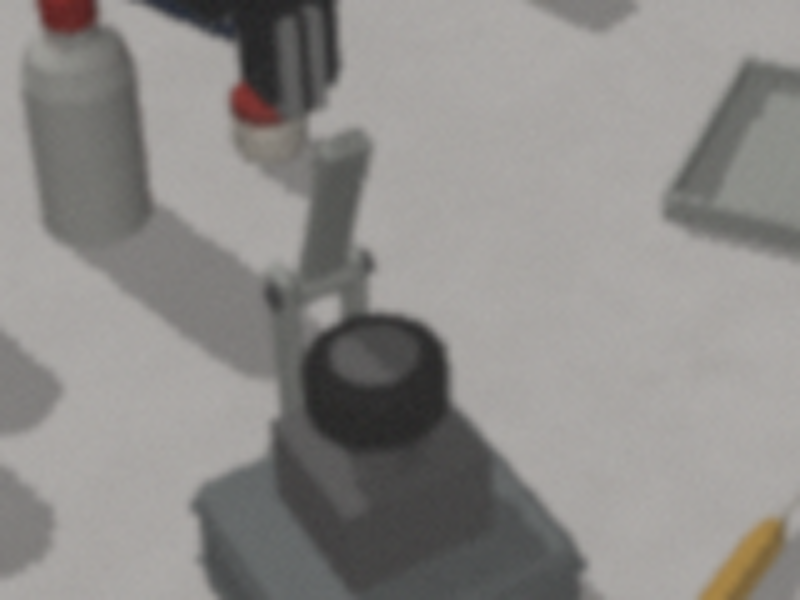

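The strap stands at about 78° (tip at (342,140)), and the fingers are behind it with their ends at about (300,110). I'll go over it to the front and push it back with shut fingers.

```bash
python3 -m creep '0 0 55 0 1; -35 14 55 0 1; -70 28 55 0 1; -70 28 20 0 1; -70 28 -21 0 1; -70 28 -21 0 1; -46 18 -21 0 1; -30 12 -21 0 1'; python3 -m creep '12 -5 0 0 1; 24 -10 0 0 1; 30 -12 0 0 1; 36 -14 0 0 1; 36 -14 0 0 1'
```

```text
clock: 7.98
eef_pos: [0.4758, 0.1283, 0.1468]
tcp_rot: [0.189, 0.982, 0.0, 0.001]
wrist_force: [-2.2, 0.4, 2.8]
width: 0.0002
grasp_force: 0.9
clock: 8.6
eef_pos: [0.5112, 0.1141, 0.1454]
tcp_rot: [0.189, 0.982, -0.0, 0.001]
wrist_force: [0.0, 0.8, -0.9]
width: -0.0001
grasp_force: 0.0
```

```bash
python3 -m creep '6 -2 0 0 1; 6 -2 0 0 1'; python3 -m creep '6 -2 0 0 1; 6 -2 0 0 1';  python3 - <<'E'
from h import *
s=snap('side','s5.png');t=snap('top','t5.png')
cv2.imwrite('pics/c5.png',np.hstack([cv2.resize(s[230:350,190:290],(400,480),interpolation=cv2.INTER_CUBIC),cv2.resize(t[200:300,170:253],(400,480),interpolation=cv2.INTER_CUBIC)]))
E
```

```text
clock: 8.85
eef_pos: [0.5157, 0.1124, 0.1448]
tcp_rot: [0.189, 0.982, -0.0, -0.001]
wrist_force: [-2.7, 0.3, -1.5]
width: 0.0003
grasp_force: 1.3
clock: 9.1
eef_pos: [0.5165, 0.1119, 0.1447]
tcp_rot: [0.189, 0.982, 0.0, -0.006]
wrist_force: [-13.0, 5.5, 7.2]
width: 0.0
grasp_force: 7.3
```

View pics/c5.png

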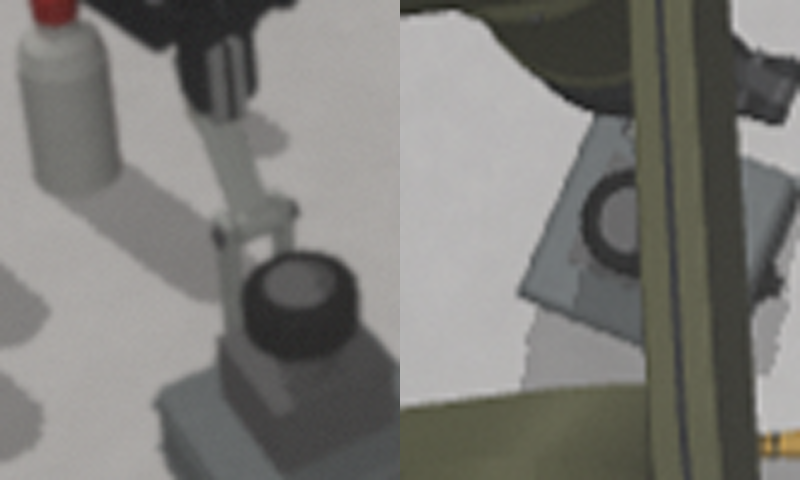

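The strap is at its stop (the fingers press it back, 13 N). The knob's top face is centred at (298,285) in the left crop. I'll back off, rise, turn, and locate the knob from both views.

```bash
python3 -m creep '-15 6 0 0 1; -15 6 40 -0.15 0; -30 12 80 -0.3 -1; -60 24 80 -0.45 -1; -60 24 80 -0.61 -1; -60 24 80 -0.61 -1'
python3 - <<'E'
from h import *
print('side knob',toz('side',190+298/4-.4,230+285/4-.4,.119))
s=snap('side','s6.png')
def blob(im,x0,y0,x1,y1,thr):
    g=cv2.cvtColor(im[y0:y1,x0:x1],cv2.COLOR_BGR2GRAY);m=(g<thr).astype(np.uint8)
    n,l,st,c=cv2.connectedComponentsWithStats(m)
    i=1+np.argmax(st[1:,4]);print(st[i],c[i]+[x0,y0]);return
for thr in(45,55,65): blob(s,240,285,300,330,thr)
t=cv2.imread('pics/t1.png')
print(cv2.cvtColor(t,cv2.COLOR_BGR2GRAY)[246,205:235])
# predicted silhouettes for a candidate
def sil(cam,c,z0=.097,z1=.119,r=.022):
    P=[proj(cam,[c[0]+r*np.cos(a),c[1]+r*np.sin(a),z]) for a in np.linspace(0,6.28,60) for z in(z0,z1)]
    P=np.array(P);return P.min(0),P.max(0)
for c in([.460,.131],[.458,.135]): print(c,sil('side',c),sil('top',c))
g=cv2.cvtColor(s,cv2.COLOR_BGR2GRAY)
print('row305',g[305,240:296]);print('col264',g[285:330,264])
E
```

```text
clock: 9.95
eef_pos: [0.4632, 0.1345, 0.2262]
tcp_rot: [0.474, 0.881, 0.001, 0.002]
wrist_force: [-0.0, -0.6, -0.7]
width: 0.0854
grasp_force: 0.0
side knob [0.45776513 0.13621863 0.119     ]
[ 13  19  25  15 141] [265.5106383  313.15602837]
[ 11  10  28  25 375] [264.89066667 310.11733333]
[ 11   8  28  31 472] [264.86440678 309.45338983]
[107 107  85  53  54  59  77  98 140 142 142 142 142 139 141 136  93  76
  84  94  58  56  57  56  53  65  83  86  99  88]
[0.46, 0.131] (array([250.788627  , 289.09990316]), array([279.78818831, 318.78705162])) (array([207.52799759, 235.21788716]), array([230.78693691, 257.73522744]))
[0.458, 0.135] (array([250.06410622, 290.93441013]), array([279.23581534, 320.84770695])) (array([205.51292035, 236.19022291]), array([228.81676394, 258.7001438 ]))
row305 [144 144 140 136 134 118 104  99  99  93  66  48  49  46  45  45  51  56
  69  79  83  87  89  92  91  90  90  87  84  78  70  60  53  46  49  48
  44  46  53  91 134 161 166 166 166 167 166 167 167 167 167 167 167 167
 168 168]
col264 [149 157 158 158 157 157 148 118  71  59  76  88  93  91  91  92  92  92
  91  92  91  80  58  49  46  49  46  42  44  41  45  43  42  44  50  58
  71  73  74  72  73  74  72  74  70]
```

Both views agree on the knob at about (0.459, 0.134), between the two calibrations. I'll go down over it in stages.

```bash
python3 -m creep '-4 0 -50 0 -0.7; -4 0 -95 0 -0.7; -4 0 -120 0 -0.7; -4 0 -120 0 -0.7'; python3 -m creep '0 0 -10 0 -0.7; 0 0 -20 0 -0.7; 0 0 -28 0 -0.7; 0 0 -28 0 -0.7'
```

```text
clock: 10.5
eef_pos: [0.4572, 0.1338, 0.1035]
tcp_rot: [0.474, 0.88, -0.001, -0.002]
wrist_force: [0.2, -0.2, -0.5]
width: 0.0727
grasp_force: 0.0
clock: 11.0
eef_pos: [0.4578, 0.1343, 0.0769]
tcp_rot: [0.475, 0.88, -0.0, -0.0]
wrist_force: [0.4, -0.1, -0.5]
width: 0.0726
grasp_force: 0.0
```

```bash
python3 -m creep '0 0 0 0 -0.2; 0 0 0 0 -0.2; 0 0 0 0 -0.1; 0 0 0 0 -0.1'
```

```text
clock: 11.5
eef_pos: [0.459, 0.1345, 0.0776]
tcp_rot: [0.475, 0.88, 0.0, 0.001]
wrist_force: [1.3, 0.1, 0.4]
width: 0.0472
grasp_force: 0.5
```

```bash
python3 -m creep '1 1 0 0 -0.1; 1 1 0 0 -0.05; 1 1 0 0 -0.05'; python3 -m creep '0 0 0 0 0.2; 0 0 0 0 0.2; 0 0 0 0 0.2; 0 0 0 0 0.2'
```

```text
clock: 11.88
eef_pos: [0.4595, 0.1355, 0.0774]
tcp_rot: [0.475, 0.88, 0.0, 0.0]
wrist_force: [0.8, 0.5, 0.1]
width: 0.0448
grasp_force: 0.6
clock: 12.38
eef_pos: [0.4597, 0.1355, 0.0775]
tcp_rot: [0.475, 0.88, 0.0, 0.0]
wrist_force: [1.9, 0.8, 2.5]
width: 0.0417
grasp_force: 60.3
```

```bash
for i in 1; do python3 -m creep '0 0 -1 0 0.2; 0 0 -2 0 0.2; 0 0 -2 0 0.2' | grep -E 'pos|wrist'; python3 -m creep '0 0 -1 0 0.2; 0 0 -1 0 0.2; 0 0 -1 0 0.2'| grep -E 'pos|wrist'; done
```

```text
eef_pos: [0.4596, 0.1355, 0.0754]
wrist_force: [1.4, 0.7, 3.7]
eef_pos: [0.4596, 0.1355, 0.0744]
wrist_force: [2.1, 1.6, 4.6]
```

```bash
python3 -m creep '0 0 -0.5 0 0.2; 0 0 -0.5 0 0.2' | grep -E 'pos|wrist'; python3 -m creep '0 0 -0.5 0 0.2; 0 0 -0.5 0 0.2'| grep -E 'pos|wrist'
```

```text
eef_pos: [0.4596, 0.1354, 0.0739]
wrist_force: [2.5, 1.3, 4.1]
eef_pos: [0.4595, 0.1354, 0.0734]
wrist_force: [2.8, 2.0, 3.8]
```

```bash
python3 -m creep '0 0 -0.5 0 0.2; 0 0 -0.5 0 0.2' | grep -E 'pos|wrist'; python3 -m creep '0 0 -0.5 0 0.2; 0 0 -0.5 0 0.2'| grep -E 'pos|wrist'
```

```text
eef_pos: [0.4595, 0.1354, 0.0728]
wrist_force: [2.7, 1.7, 4.8]
eef_pos: [0.4595, 0.1354, 0.0723]
wrist_force: [3.9, 1.9, 4.9]
```

```bash
python3 -m creep '0 0 -0.5 0 0.2; 0 0 -0.5 0 0.2' | grep -E 'pos|wrist'; python3 -m creep '0 0 -0.5 0 0.2; 0 0 -0.5 0 0.2'| grep -E 'pos|wrist'
```

```text
eef_pos: [0.4595, 0.1354, 0.0719]
wrist_force: [2.4, 1.4, 4.6]
eef_pos: [0.4595, 0.1354, 0.0717]
wrist_force: [2.1, 2.2, 7.5]
```

```bash
python3 -m creep '0 0 -0.5 0 0.2; 0 0 -0.5 0 0.2' | grep -E 'pos|wrist'; python3 -m creep '0 0 -0.5 0 0.2; 0 0 -0.5 0 0.2'| grep -E 'pos|wrist'
```

```text
eef_pos: [0.4595, 0.1354, 0.0715]
wrist_force: [1.2, 1.5, 11.2]
eef_pos: [0.4595, 0.1354, 0.0714]
wrist_force: [-0.2, 1.5, 13.8]
```

The rubber stop is felt at 6 mm (13.8 N). I'll ease slightly and start turning.

```bash
python3 -m creep '0 0 0.3 0 0.2; 0 0 0.3 0.08 0.2; 0 0 0.3 0.16 0.2; 0 0 0.3 0.24 0.2; 0 0 0.3 0.24 0.2' | grep -E 'pos|wrist|rot';python3 - <<'E'
from h import *
print(bot.state()['ft_torque'])
E
```

```text
eef_pos: [0.4588, 0.1349, 0.0714]
tcp_rot: [0.366, 0.931, -0.0, -0.0]
wrist_force: [0.0, -0.2, 12.7]
[0.04725062 0.02226868 0.02207327]
```

```bash
python3 -m creep '0 0 0 0.1 0.2; 0 0 0 0.2 0.2; 0 0 0 0.3 0.2; 0 0 0 0.3 0.2' | grep -E 'pos|wrist|rot'; python3 -c "
from h import *
print(bot.state()['ft_torque'])"; python3 -m creep '0 0 0 0.1 0.2; 0 0 0 0.2 0.2; 0 0 0 0.3 0.2; 0 0 0 0.4 0.2;0 0 0 0.4 0.2' | grep -E 'pos|wrist|rot'; python3 -c "
from h import *
print(bot.state()['ft_torque'])"
```

```text
eef_pos: [0.4585, 0.1348, 0.0714]
tcp_rot: [0.222, 0.975, -0.001, -0.0]
wrist_force: [-0.4, -0.1, 15.1]
[-0.04835479  0.041628    0.03846001]
eef_pos: [0.4585, 0.1347, 0.0714]
tcp_rot: [0.024, 1.0, -0.001, -0.0]
wrist_force: [0.6, -0.9, 13.6]
[-0.12443871  0.04736505  0.01527292]
```

```bash
for k in 1; do python3 -m creep '0 0 0.2 0.05 0.2; 0 0 0.2 0.08 0.2; 0 0 0.2 0.08 0.2' | grep -E 'wrist|rot'; python3 -c "
from h import *
print(bot.state()['ft_torque'])"; python3 -m creep '0 0 0 0.04 0.2; 0 0 0 0.04 0.2' | grep -E 'wrist|rot'; python3 -c "
from h import *
print(bot.state()['ft_torque'])"; done
```

```text
tcp_rot: [-0.015, 1.0, -0.001, -0.001]
wrist_force: [0.2, -0.6, 12.9]
[-0.14130436 -0.05175305  0.04178784]
tcp_rot: [-0.035, 0.999, -0.001, -0.0]
wrist_force: [-0.0, 0.6, 12.9]
[-0.15246659  0.02046551  0.01239802]
```

```bash
python3 -m creep '0 0 0 0.04 0.2; 0 0 0 0.04 0.2' | grep -E 'wrist|rot'; python3 -c "
from h import *
print(bot.state()['ft_torque'])"; python3 -m creep '0 0 0 0.03 0.2; 0 0 0 0.03 0.2' | grep -E 'wrist|rot'; python3 -c "
from h import *
print(bot.state()['ft_torque'])"
```

```text
tcp_rot: [-0.055, 0.998, -0.0, -0.0]
wrist_force: [0.1, 0.0, 12.4]
[-0.10112113 -0.06769144  0.03132142]
tcp_rot: [-0.07, 0.998, -0.0, -0.0]
wrist_force: [0.2, -0.2, 13.5]
[-0.05947554  0.00819555 -0.01101862]
```

65° reached with no resistance, which is mid-window. I'll try lifting gently.

```bash
python3 -m creep '0 0 2 0 0.2; 0 0 4 0 0.2; 0 0 6 0 0.2; 0 0 6 0 0.2' | grep -E 'pos|wrist|width';  python3 -m creep '0 0 1 0 0.2; 0 0 2 0 0.2; 0 0 2 0 0.2' | grep -E 'pos|wrist|width'
```

```text
eef_pos: [0.4584, 0.1348, 0.0765]
wrist_force: [0.6, -1.7, 3.8]
width: 0.042
eef_pos: [0.4585, 0.135, 0.0786]
wrist_force: [-0.2, -3.0, 3.3]
width: 0.042
```

```bash
python3 -m creep '0 0 1 0 0.2; 0 0 2 0 0.2; 0 0 2 0 0.2' | grep -E 'pos|wrist|width';  python3 -m creep '0 0 1 0 0.2; 0 0 2 0 0.2; 0 0 2 0 0.2' | grep -E 'pos|wrist|width'
```

```text
eef_pos: [0.4587, 0.1352, 0.0807]
wrist_force: [-1.0, -3.2, 2.5]
width: 0.0423
eef_pos: [0.4593, 0.1355, 0.0827]
wrist_force: [-0.5, -2.6, -0.8]
width: 0.0421
```

```bash
python3 -m creep '0 0 2 0 0.2; 0 0 4 0 0.2; 0 0 6 0 0.2; 0 0 6 0 0.2' | grep -E 'pos|wrist|width';  python3 -m creep '0 0 3 0 0.2; 0 0 6 0 0.2; 0 0 10 0 0.2;0 0 14 0 0.2' | grep -E 'pos|wrist|width'
```

```text
eef_pos: [0.4593, 0.1356, 0.0891]
wrist_force: [-1.3, -0.2, -0.7]
width: 0.0418
eef_pos: [0.4594, 0.1354, 0.1032]
wrist_force: [0.4, -0.9, -1.5]
width: 0.042
```

The cap is free. I'll raise it and carry it to the tray.

```bash
python3 -m creep '0 0 30 0 0.2; 0 0 60 0 0.2; -2 -30 60 0 0.2; -3 -80 60 0 0.2; -4 -130 60 0 0.2; -5 -180 60 0 0.2; -6 -230 60 0 0.2; -6 -270 60 0 0.2'; python3 -m creep '0 -33 0 0 0.2; 0 -33 -40 0 0.2; 0 -33 -80 0 0.2; 0 -33 -110 0 0.2; 0 -33 -110 0 0.2'
python3 - <<'E'
from h import *
s=snap('side','s7.png');cv2.imwrite('pics/c7.png',cv2.resize(s[170:350,230:430],(667,600),interpolation=cv2.INTER_CUBIC))
E
```

```text
clock: 21.62
eef_pos: [0.4531, -0.1366, 0.1632]
tcp_rot: [-0.07, 0.998, -0.0, 0.0]
wrist_force: [1.1, 0.3, -1.2]
width: 0.0417
grasp_force: 61.0
clock: 22.25
eef_pos: [0.4513, -0.1668, 0.0511]
tcp_rot: [-0.07, 0.998, 0.001, -0.002]
wrist_force: [-0.4, 0.4, -0.5]
width: 0.0418
grasp_force: 61.0
```

View pics/c7.png

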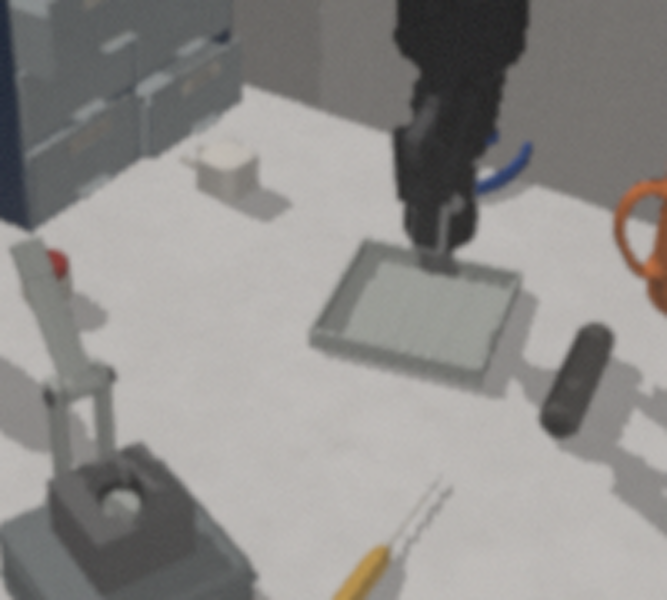

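The cap hangs upright over the tray (stem foot at about (437,265) in the crop). The canister is open and the strap is still folded back. I'll check the foot position and lower.

```bash
python3 -c "
from h import *
print(proj('side',[.4513,-.1668,.0456]),toz('side',361,249.5,.0456))"; python3 -m creep '0 0 -12 0 0.2; 0 0 -24 0 0.2; 0 0 -32 0 0.2; 0 0 -36 0 0.2; 0 0 -36 0 0.2'| grep -E 'pos|wrist|width';python3 -m creep '0 0 -1 0 0.2; 0 0 -2 0 0.2; 0 0 -3 0 0.2; 0 0 -3 0 0.2'| grep -E 'pos|wrist|width'
```

```text
[360.18727564 248.10940671] [ 0.44744162 -0.16336906  0.0456    ]
eef_pos: [0.4531, -0.1676, 0.0165]
wrist_force: [0.2, 0.4, -0.8]
width: 0.0418
eef_pos: [0.4532, -0.1676, 0.0138]
wrist_force: [-0.2, -0.1, -1.3]
width: 0.0421
```

```bash
python3 -m creep '0 0 -1 0 0.2; 0 0 -2 0 0.2; 0 0 -2 0 0.2'| grep -E 'pos|wrist|width';python3 -m creep '0 0 -1 0 0.2; 0 0 -1 0 0.2'| grep -E 'pos|wrist|width';python3 -m creep '0 0 -0.5 0 0.2; 0 0 -0.5 0 0.2'| grep -E 'pos|wrist|width'
```

```text
eef_pos: [0.4532, -0.1676, 0.0117]
wrist_force: [0.5, 0.4, -0.3]
width: 0.042
eef_pos: [0.4532, -0.1676, 0.0107]
wrist_force: [0.5, -0.3, -1.4]
width: 0.0417
eef_pos: [0.4533, -0.1676, 0.0103]
wrist_force: [0.6, -0.5, -0.5]
width: 0.0419
```

```bash
python3 -m creep '0 0 -0.5 0 0.2; 0 0 -1 0 0.2; 0 0 -1 0 0.2'| grep -E 'pos|wrist|width';python3 -m creep '0 0 -0.5 0 0.2; 0 0 -0.5 0 0.2'| grep -E 'pos|wrist|width';python3 -m creep '0 0 -0.5 0 0.2; 0 0 -0.5 0 0.2'| grep -E 'pos|wrist|width'
```

```text
eef_pos: [0.4532, -0.1676, 0.0093]
wrist_force: [-0.7, 1.0, -0.2]
width: 0.0419
eef_pos: [0.4533, -0.1677, 0.0089]
wrist_force: [-0.6, 0.3, 1.2]
width: 0.042
eef_pos: [0.4534, -0.1677, 0.0088]
wrist_force: [-1.3, 1.0, 5.3]
width: 0.042
```

Contact at the expected height. I'll ease, open and rise.

```bash
python3 -m creep '0 0 0.3 0 0.2; 0 0 0.3 0 -0.1; 0 0 0.3 0 -0.3; 0 0 0.3 0 -0.6; 0 0 0.3 0 -0.6'; python3 -m creep '0 0 10 0 -0.6; 0 0 40 0 -0.6; 0 0 90 0 -0.6; 0 0 140 0 -0.6; 0 0 180 0 -0.6; 0 0 180 0 -0.6'
python3 - <<'E'
from h import *
s=snap('side','s8.png');cv2.imwrite('pics/c8.png',cv2.resize(s[200:385,210:430],(713,600),interpolation=cv2.INTER_CUBIC))
E
```

```text
clock: 25.8
eef_pos: [0.4532, -0.1676, 0.0085]
tcp_rot: [-0.07, 0.998, 0.0, -0.0]
wrist_force: [-0.2, -1.0, 0.0]
width: 0.0678
grasp_force: 0.0
clock: 26.55
eef_pos: [0.4558, -0.1688, 0.1929]
tcp_rot: [-0.07, 0.998, -0.002, 0.004]
wrist_force: [-0.6, -0.1, -0.5]
width: 0.0682
grasp_force: 0.0
```

View pics/c8.png

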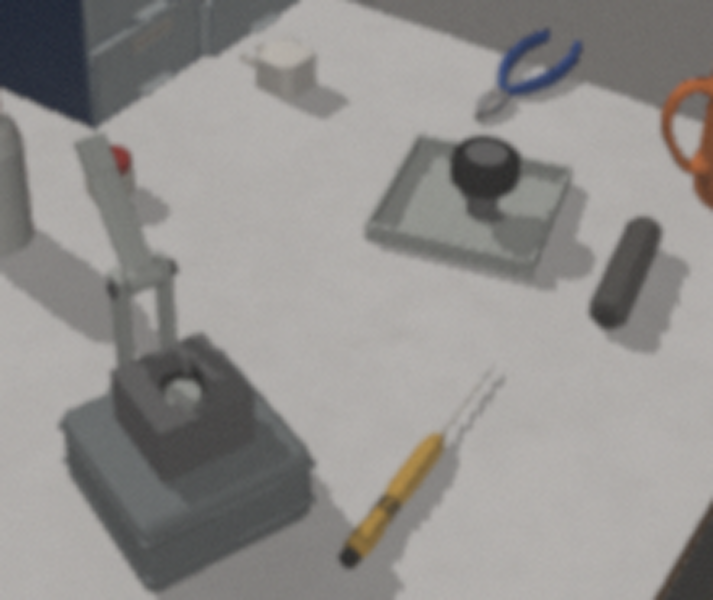

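The cap stands upright, stem down, near the tray's centre at (485,180). The strap is folded back and the bystanders haven't been disturbed. Handing in.

```bash
python3 -c "
from workcell import bot
print(bot.close_job())"
```

```text
the job is handed in; nothing more can be done
None
```

The job is handed in: the strap is folded back to its stop, and the cap was freed with at most about 15 N, unscrewed 65° and set down softly (about 5 N), upright near the centre of the drip tray; nothing else looked disturbed in the last picture.

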